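# Fit the axle of a trolley caster

### The job

Take the long axle out of the notched wooden stand and slide it through the upturned caster, through both fork cheeks and the wheel between them, until its collar is home against the fork; either side will do. Let go of it there, and leave the short axle lying in the stand.

Things in the scene. Friction and masses are not known exactly. Their poses are not given: they have to be found in the camera images.
- caster: Upturned steel caster bolted to the bench, rigid, wheel does not turn: plate 105 x 85 x 6 mm, fork with two upright cheeks, dark 80 mm wheel between them. Origin: centre of the plate's underside. z up, x along the axle line. Cheeks 6 mm thick, 44 mm wide, outer faces at x = -30 and +30 mm, tops 98 mm up; wheel top 120 mm up. Both sides alike; -x faces roughly towards the robot.
- wheel_centre (a point): Centre of the wheel's bore, midway between the cheeks, 80 mm above the bench; axes as caster. A straight 20 mm hole runs along x through both cheeks and the hub.
- caster_hole_robot_side (a point): Centre of the mouth of the 20 mm hole on the outer face of the cheek nearer the robot (30 mm from wheel_centre along the caster's -x); axes as caster.
- stand: Fixed plywood stand, base 75 x 160 x 10 mm (x, y, z), origin under its centre. Two notched boards at x = -16 and +16 mm, 8 mm thick, 53 mm tall, carry the axles by their shanks in open 17 mm notches at y = +46 and -46 mm (either may hold the long one). Axles lie level along x, 50 mm above the bench, grips towards -x (robot's side), noses towards +x.
- long_axle_grip (a point): Middle of the long axle's black grip (26 mm diameter, 56 mm long), on its line; x points to the nose. Loose, about 145 g, 155 mm overall. From here along x: grip to 28 mm, dark collar of 30 mm diameter to 32 mm, then a 14 mm steel shank 95 mm long, its last 12 mm tapering to a 6 mm nose.
- long_axle: The long axle; origin: point on the long axle's line at the collar face that meets the fork, where the shank begins (32 mm from long_axle_grip); axes as long_axle_grip.
- long_axle_seat (a point): Point on the long axle's line 30 mm beyond the collar face; it lies at wheel_centre when the axle is home. Axes as long_axle_grip.
- long_axle_nose (a point): Tip of the long axle's nose, 95 mm beyond the collar face; axes as long_axle_grip.
- short_axle_grip (a point): Middle of the short axle's grip (same 26 mm x 56 mm black grip and collar, but a shank of only 50 mm, too short for the fork); x points from grip to nose. It is to stay in the stand.
Things that resemble listed ones, but are neither listed nor needed, are in the scene too. What is shaped like the long_axle but purple or white is not meant.

How it is judged:
By the outcome, as a careful person would: the job done as asked, in the order asked, and still so for the second after the job is handed in, with the robot touching nothing.
It also fails if it takes over 58 s, if anything falls off the work surface, if the arm or the gripper's body presses on something with over 40 N, if the wrist force passes 120 N, or if a joint passes its speed limit or range.

### The arm

A 6-joint arm with a two-finger parallel gripper is mounted at the origin on the work surface. World frame = base frame: x ahead of the robot, y to its left, z up, the work surface at z = 0. Lengths are in m, angles in rad, forces in N, time in s.
With the tool pointing down it reaches from about 0.3 to 0.85 m from the base axis. Payload 5.4 kg.
Tool frame: the origin (TCP) lies at the very end of the fingers, on their centre line; the grasp point (between the pads) lies 19 mm behind it; z points along the fingers, y is the line along which they close (so a half turn about z gives the same grasp; the last joint's range is limited). The gripper opens to 85 mm and grips with 20 to 120 N. Pads are 22 mm wide; open, the fingers measure 114 mm over their backs; the gripper's body (76 mm by 85 mm) begins 54 mm behind the grasp point. The pads swing forward as they close: fully open they stand 13 mm farther back than shut.
Start: joints at [-1.403, 0.158, 1.597, -0, 1.386, -0.21], TCP at [0.212, -0.534, 0.231] pointing down, gripper open.
Joint ranges: [-2.91, 2.91], [-0.94, 2.29], [0.18, 2.7], [-1.29, 4.43], [0.17, 2.64], [-3, 3]. Speed limits (rad/s): [2.57, 2.57, 3.14, 3.14, 3.14, 3.14].

### API

Orientations are given as a unit quaternion [x, y, z, w].
In Python, from cell import r, eyes, job gives the robot as it stands. The module is installed in compiled form; this text tells all that it offers.
- The arm moves only by the tool jog_arm, never from a script. Its argument "targets" is a list of rows, each a list of 3 entries, a list of its own where there are three numbers: the shift along the tool's x, y, z in cm, then the turn, a rotation vector about the tool's x, y, z in units of 5 degrees (1.0 is 5 degrees), then the closure, from 0 (fully open) to 1 (shut). A call has 1 to 12 rows; each row is the pose to reach, as a shift and turn from the pose commanded when the call began, along the tool's axes at that moment; what a row does not reach only later rows make up. A row lasts 1/12 s, in which the tool goes at most 41.7 mm and 7.16 degrees, less where a joint would pass 70% of its speed; a pose out of reach is approached as far as the arm can. A call with a gripper value outside its range is refused whole. The fingers move at their own pace and stop on an object; "squeeze" is the grip in N (left out, the last holds). Time passes only in rows, so rows that repeat a pose let the fingers close. It gives the time, the measured TCP pose, the force, the opening and the grip force at its end, in the units of the state.
- r.state(): the state, without advancing time (a new reading comes with each control period).
- eyes.grab_frame(name): name is "side" or "top" or "wrist"; returns the picture (400x640x3 uint8, red, green, blue); there is no depth.
- eyes.camera_info(name): a dict with "camera_matrix" (3x3 intrinsics, pixels), "pose" (4x4, takes a point from camera to world coordinates); the wrist camera has in their place "tool_from_camera" (4x4, takes a point from camera to tool coordinates, whose origin is the TCP and whose axes are the flange's). Camera axes: x right, y down, z forward; pixel columns grow to the right and rows downward; lengths in m; the calibration is good to about 2 mm. The wrist camera is an equidistant fisheye: a pixel r from the principal point sees the ray r / f radians off the axis. A picture is of the moment at which its call begins: read the wrist's pose just before it. camera_info takes no time and is no camera call.
- job.close_job(): hands the job in; it is judged then, once.
Trained networks look in the newest picture that a camera, given by its name, has taken for a name from the list of things; names that differ only in an ending like _2 or _b are one class to them, and where a whole thing is asked for, a point or a joint stands for the part that bears it (a point fixed in the world has none). Each returns a list of dicts, best first, with "p" (0 to 1); they miss things now and then, are a little off and sometimes report something else, mostly with a low value. They report only what shows in the picture. A call takes as long as a camera call. They do not tell look-alikes from the thing itself.
- eyes.find_in(name, camera): "location" ([x, y, z] in m, in world coordinates, good to about 4 mm: the middle of the surface that is visible of it).
- eyes.tip_of(name, camera): "location" ([x, y, z] in m, in world coordinates, good to about 4 mm: a listed point, or the origin of a listed thing).
The state is a dict: "t": time; "q": joint angles; "joint_vel": joint speeds; "joint_efforts": joint torques, N m; "position": TCP position; "eef_rot": TCP orientation; "ft_force": force on the tool from outside, world axes, zero at the start; "moment": the same for the moment, N m; "opening": finger opening in m; "grip_force": force on a finger pad.
Only numpy, scipy, OpenCV 4.12 (cv2) and the standard library are available. Lean on these libraries where they do the work, as an engineer would, in place of code of your own. Each camera call takes 0.05 s, during which the arm holds its last target. There are 200 camera calls.

## Working session

There is one attempt and no reset: what is moved stays moved. The work goes in short steps, Python scripts to look and compute and a tool call to move; the robot and the scene stay as the last step left them, time stands still between calls to the robot, and variables do not carry over. Pictures are saved under pics/ and viewed, at most 10 in all, crops included, and the job is handed in when it is done.

Besides the shell and the picture viewer there is one more tool, called after "Call:" as a command line: name --argument value ..., lists and objects as JSON in quotes. jog_arm: Moves the arm, as the interface text tells. Its arguments: {"type":"object","properties":{"targets":{"type":"array"},"squeeze":{"type":"number"}},"required":["targets"]}

```bash
mkdir -p pics; python3 - <<'E'
from cell import r,eyes,job
import cv2,numpy as np
s=r.state();print(s['t'],s['position'],s['eef_rot'],s['opening'])
for c in ("side","top"):
    im=eyes.grab_frame(c);cv2.imwrite(f'pics/{c}0.png',im[:,:,::-1])
    i=eyes.camera_info(c);print(c,np.round(i['camera_matrix'],1).tolist(),np.round(i['pose'],3).tolist())
    for n in ("wheel_centre","caster_hole_robot_side","long_axle_grip","long_axle","long_axle_nose","short_axle_grip","stand","caster"):
        print(n,[(round(d['p'],2),np.round(d['location'],3).tolist()) for d in eyes.tip_of(n,c)][:4])
print(np.round(eyes.camera_info('wrist')['tool_from_camera'],4).tolist(),{k:v for k,v in eyes.camera_info('wrist').items() if k!='tool_from_camera'},r.state()['t'])
E
```

```text
0.0 [ 0.21199163 -0.53384611  0.23029837] [ 9.82210404e-01  1.87781346e-01  2.18900292e-05 -9.42569275e-04] 0.08581321508417526
side [[390.0, 0.0, 315.9], [0.0, 390.0, 199.8], [0.0, 0.0, 1.0]] [[-0.998, -0.022, 0.067, 0.447], [-0.067, 0.585, -0.808, 0.707], [-0.021, -0.811, -0.585, 0.605], [0.0, 0.0, 0.0, 1.0]]
wheel_centre [(0.87, [0.635, 0.14, 0.078]), (0.66, [0.649, -0.184, 0.004]), (0.18, [0.61, 0.136, 0.081])]
caster_hole_robot_side [(0.7, [0.608, 0.136, 0.081])]
long_axle_grip [(0.83, [0.597, -0.24, 0.052]), (0.82, [0.432, 0.011, 0.014]), (0.77, [0.385, -0.2, 0.018]), (0.74, [0.636, -0.233, 0.05])]
long_axle [(0.86, [0.41, -0.175, 0.015]), (0.74, [0.61, 0.138, 0.077]), (0.71, [0.405, 0.03, 0.017]), (0.63, [0.638, -0.238, 0.052])]
long_axle_nose [(0.9, [0.327, 0.087, 0.007]), (0.72, [0.727, -0.219, 0.049]), (0.59, [0.482, -0.116, 0.002]), (0.51, [0.283, -0.274, 0.006])]
short_axle_grip [(0.63, [0.588, -0.15, 0.046])]
stand [(0.63, [0.651, -0.181, 0.004]), (0.53, [0.644, 0.142, 0.006])]
caster [(0.78, [0.642, 0.143, 0.006])]
top [[451.2, 0.0, 319.8], [0.0, 451.2, 200.5], [0.0, 0.
[... 368 characters left out ...]
long_axle [(0.78, [0.634, -0.231, 0.05]), (0.65, [0.412, -0.18, 0.01]), (0.64, [0.408, 0.033, 0.013])]
long_axle_nose [(0.98, [0.727, -0.218, 0.048]), (0.97, [0.327, 0.086, 0.01]), (0.82, [0.283, -0.278, 0.006]), (0.66, [0.476, -0.115, 0.006])]
short_axle_grip [(0.8, [0.59, -0.152, 0.048])]
stand [(0.62, [0.65, -0.184, -0.0])]
caster [(0.61, [0.64, 0.144, -0.002]), (0.4, [0.606, 0.144, 0.08])]
[[-0.0003, -0.9661, -0.258, 0.066], [1.0, -0.0004, 0.0005, -0.0002], [-0.0005, -0.258, 0.9661, -0.1426], [0.0, 0.0, 0.0, 1.0]] {'camera_matrix': array([[309.70691629,   0.        , 321.82723355],
       [  0.        , 309.70691629, 197.15292693],
       [  0.        ,   0.        ,   1.        ]])} 0.9
```

View pics/top0.png

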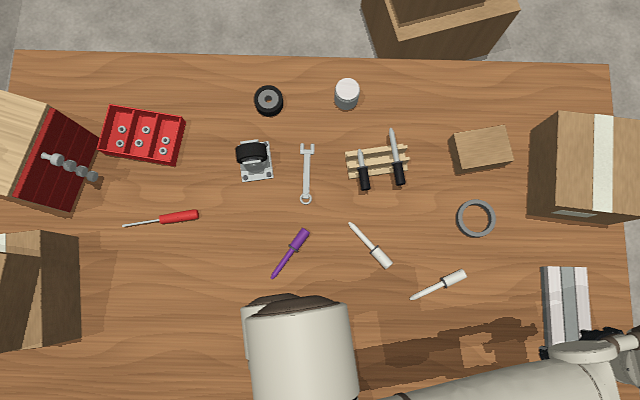

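View pics/side0.png

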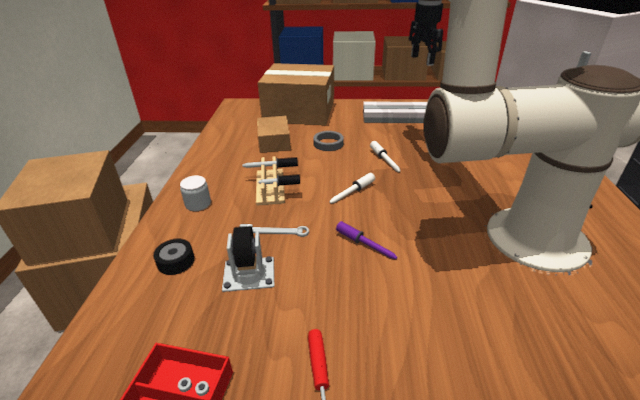

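The top view shows the long axle in the stand, with its nose near (393,130) and grip near (399,174). The short axle is at about (362,170) and the caster at about (253,160). The side view agrees. I'll move over the long axle's grip and check it from close by.

```bash
cat > h.py <<'E'
from cell import r,eyes,job
import numpy as np
from scipy.spatial.transform import Rotation as R
def plan(pos,yaw):
    s=r.state();C=R.from_quat(s['eef_rot'])
    T=R.from_euler('z',yaw)*R.from_euler('x',np.pi)
    print('t',round(s['t'],2),'shift cm',np.round(C.inv().apply(np.array(pos)-s['position'])*100,2),'turn',np.round((C.inv()*T).as_rotvec()/np.radians(5),2))
def look(cam,names,near=None):
    eyes.grab_frame(cam) 
    for n in names:
        print(cam,n,[(round(d['p'],2),np.round(d['location'],4).tolist()) for d in eyes.tip_of(n,cam)][:4])
E
python3 -c "
from h import *
plan([.60,-.236,.17],.12)"
```

```text
t 0.9 shift cm [ 47.07 -13.43   6.13] turn [-0.    0.    2.95]
```

Call:
jog_arm --targets '[[[47.1,-13.4,6.1],[0,0,2.95],0],[[47.1,-13.4,6.1],[0,0,2.95],0],[[47.1,-13.4,6.1],[0,0,2.95],0],[[47.1,-13.4,6.1],[0,0,2.95],0],[[47.1,-13.4,6.1],[0,0,2.95],0],[[47.1,-13.4,6.1],[0,0,2.95],0],[[47.1,-13.4,6.1],[0,0,2.95],0],[[47.1,-13.4,6.1],[0,0,2.95],0],[[47.1,-13.4,6.1],[0,0,2.95],0],[[47.1,-13.4,6.1],[0,0,2.95],0],[[47.1,-13.4,6.1],[0,0,2.95],0],[[47.1,-13.4,6.1],[0,0,2.95],0]]'

```text
t: 1.9
position: [0.6021, -0.2343, 0.1701]
eef_rot: [0.998, 0.06, 0.0, 0.0]
ft_force: [1.0, -0.6, -0.1]
opening: 0.0851
grip_force: 0.0
```

Call:
jog_arm --targets '[[[0,0,0],[0,0,0],0],[[0,0,0],[0,0,0],0],[[0,0,0],[0,0,0],0]]'

```text
t: 2.15
position: [0.6002, -0.2364, 0.1702]
eef_rot: [0.998, 0.06, -0.0, 0.0]
ft_force: [-0.4, 0.3, -0.3]
opening: 0.0855
grip_force: 0.0
```

```bash
python3 - <<'E'
from h import *
import cv2
s=r.state();print(s['t'],s['position'],s['eef_rot'])
look('wrist',["long_axle_grip","long_axle","long_axle_nose","long_axle_seat","short_axle_grip","stand","wheel_centre","caster_hole_robot_side"])
cv2.imwrite('pics/w1.png',eyes.grab_frame('wrist')[:,:,::-1])
plan([.60,-.236,.17],.12)
E
```

```text
2.15 [ 0.60020179 -0.23635105  0.17015494] [ 9.98178064e-01  6.03359896e-02 -3.17356200e-04  1.39009539e-04]
wrist long_axle_grip [(0.87, [0.6028, -0.2341, 0.0496]), (0.49, [0.4313, 0.0186, 0.0148])]
wrist long_axle [(0.98, [0.4103, -0.1781, 0.0167]), (0.84, [0.635, -0.2341, 0.0457])]
wrist long_axle_nose [(0.93, [0.7294, -0.2173, 0.0505])]
wrist long_axle_seat [(0.66, [0.6617, -0.2272, 0.0477]), (0.62, [0.4316, -0.1593, 0.0117])]
wrist short_axle_grip [(0.66, [0.5887, -0.1516, 0.0486])]
wrist stand [(0.75, [0.6426, -0.1853, -0.0001])]
wrist wheel_centre [(0.58, [0.636, 0.1413, 0.0797]), (0.4, [0.6469, -0.1826, 0.0012]), (0.3, [0.6127, 0.1396, 0.0781])]
wrist caster_hole_robot_side [(0.55, [0.6099, 0.1399, 0.0738]), (0.28, [0.649, -0.1831, -0.0006])]
t 2.65 shift cm [-0.02 -0.05  0.04] turn [ 0. -0. -0.]
```

View pics/w1.png

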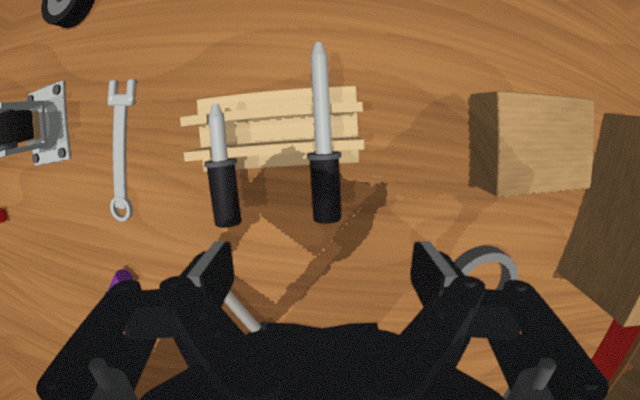

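The wrist view shows the long axle from nose (318,44) through collar (323,157) to grip end (327,220). The short axle is to its left at (222,165). I'll project these pixels onto the axle plane.

```bash
cat >> h.py <<'E'
def rays(px):
    s=r.state();i=eyes.camera_info('wrist');K=i['camera_matrix'];T=i['tool_from_camera']
    d=np.array(px,float)-K[:2,2];rr=np.linalg.norm(d,axis=1);th=rr/K[0,0]
    v=np.c_[d/rr[:,None]*np.sin(th)[:,None],np.cos(th)]
    C=R.from_quat(s['eef_rot'])
    return s['position']+C.apply(T[:3,3]),C.apply(v@T[:3,:3].T)
def onplane(px,z):
    o,v=rays(px);return o+v*((z-o[2])/v[:,2])[:,None]
E
python3 - <<'E'
from h import *
p=onplane([(318,43),(319,85),(321.5,140),(323,157),(325,190),(327,220)],.05)
print(np.round(p,4)); f=np.polyfit(p[:,0],p[:,1],1);print(f)
for g in(.598,.602):
  plan([g,np.polyval(f,g),.028],np.arctan(f[0]))
E
```

```text
[[ 0.7283 -0.2176  0.05  ]
 [ 0.6919 -0.2228  0.05  ]
 [ 0.6456 -0.2305  0.05  ]
 [ 0.6313 -0.2335  0.05  ]
 [ 0.6027 -0.2387  0.05  ]
 [ 0.5754 -0.2439  0.05  ]]
[ 0.17284243 -0.34279698]
t 2.65 shift cm [-0.26  0.27 14.24] turn [ 0.   -0.   -0.59]
t 2.65 shift cm [ 0.15  0.25 14.24] turn [ 0.   -0.   -0.59]
```

Call:
jog_arm --targets '[[[0,0.25,3.5],[0,0,-0.6],0],[[0,0.25,7],[0,0,-0.6],0],[[0,0.25,10],[0,0,-0.6],0],[[0,0.25,12.5],[0,0,-0.6],0],[[0,0.25,14.2],[0,0,-0.6],0],[[0,0.25,14.2],[0,0,-0.6],0],[[0,0.25,14.2],[0,0,-0.6],0]]'

```text
t: 3.23
position: [0.6001, -0.2383, 0.0276]
eef_rot: [0.996, 0.086, -0.001, -0.001]
ft_force: [0.7, -0.1, 1.3]
opening: 0.0852
grip_force: 0.0
```

Call:
jog_arm --targets '[[[0,0,0],[0,0,0],1],[[0,0,0],[0,0,0],1],[[0,0,0],[0,0,0],1],[[0,0,0],[0,0,0],1],[[0,0,0],[0,0,0],1],[[0,0,0],[0,0,0],1],[[0,0,0],[0,0,0],1],[[0,0,0],[0,0,0],1],[[0,0,0],[0,0,0],1],[[0,0,0],[0,0,0],1]]' --squeeze 60

```text
t: 4.07
position: [0.6012, -0.2389, 0.0288]
eef_rot: [0.996, 0.086, 0.0, 0.0]
ft_force: [0.3, 0.0, 4.4]
opening: 0.0239
grip_force: 58.6
```

Call:
jog_arm --targets '[[[0,0,-1],[0,0,0],1],[[0,0,-3],[0,0,0],1],[[0,0,-6],[0,0,0],1],[[0,0,-9],[0,0,0],1],[[0,0,-12],[0,0,0],1],[[0,0,-15],[0,0,0],1],[[0,0,-15],[0,0,0],1],[[0,0,-15],[0,0,0],1],[[0,0,-15],[0,0,0],1]]'

```text
t: 4.82
position: [0.5999, -0.2381, 0.1771]
eef_rot: [0.996, 0.086, -0.001, -0.001]
ft_force: [-0.5, 0.3, -2.0]
opening: 0.0242
grip_force: 58.9
```

```bash
python3 - <<'E'
from h import *
import cv2
s=r.state();print(s['t'],s['position'],s['opening'],s['ft_force'])
look('wrist',["long_axle_grip","long_axle","long_axle_nose","wheel_centre","caster_hole_robot_side"])
look('side',["long_axle_grip","long_axle","long_axle_nose","wheel_centre","caster_hole_robot_side"])
a=eyes.grab_frame('wrist');b=eyes.grab_frame('side')
cv2.imwrite('pics/2.png',np.vstack([a[0:300],b[0:300]])[:,:,::-1])
plan([.45,.133,.18],.05)
E
```

```text
4.8167 [ 0.59987687 -0.23807823  0.17707579] 0.02423161002776603 [-0.45044142  0.2685649  -2.04552987]
wrist long_axle_grip [(0.89, [0.4329, 0.0183, 0.0162]), (0.76, [0.5997, -0.2366, 0.1999]), (0.51, [0.6401, 0.1454, 0.0784])]
wrist long_axle [(0.89, [0.4044, 0.0329, 0.0128]), (0.82, [0.6332, -0.231, 0.1946])]
wrist long_axle_nose [(0.95, [0.3289, 0.0858, 0.0034]), (0.47, [0.4813, -0.1101, 0.0056])]
wrist wheel_centre [(0.82, [0.6361, 0.143, 0.0802])]
wrist caster_hole_robot_side [(0.95, [0.6083, 0.138, 0.0772])]
side long_axle_grip [(0.92, [0.4292, 0.0107, 0.0149]), (0.81, [0.5993, -0.2373, 0.197]), (0.7, [0.3867, -0.2009, 0.0165]), (0.59, [0.3395, -0.385, 0.0195])]
side long_axle [(0.74, [0.3264, -0.3571, 0.0134]), (0.69, [0.6347, -0.2326, 0.1978]), (0.58, [0.4041, 0.0297, 0.0168]), (0.53, [0.4098, -0.179, 0.0119])]
side long_axle_nose [(0.93, [0.4819, -0.1127, 0.0043]), (0.77, [0.7244, -0.2191, 0.1933]), (0.75, [0.3229, 0.088, 0.0079]), (0.66, [0.285, -0.2741, 0.0028])]
side wheel_centre [(0.88, [0.6371, 0.1353, 0.0798]), (0.72, [0.7258, -0.2185, 0.1928])]
side caster_hole_robot_side [(0.55, [0.6079, 0.1381, 0.0759])]
t 5.52 shift cm [ -8.46 -39.2   -0.17] turn [ 0.   -0.    1.41]
```

View pics/2.png

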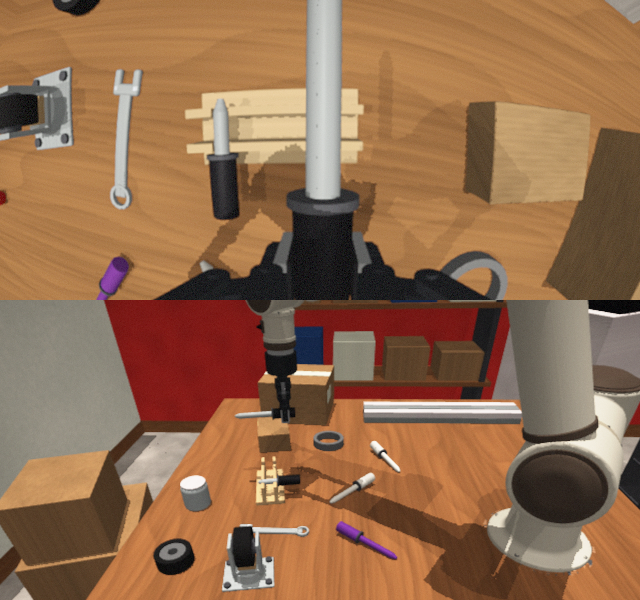

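The axle is held straight along the tool's x axis. In the upper (wrist) part the shank runs along column 323, with the collar at (322,200). I'll take it beside and above the caster to measure the caster's pose.

```bash
python3 -c "
from h import *
plan([.555,.05,.22],.06)"
```

```text
t 5.52 shift cm [  0.45 -29.22  -4.17] turn [ 0.   -0.    1.29]
```

Call:
jog_arm --targets '[[[0.4,-3,-4.2],[0,0,0.3],1],[[0.4,-6.5,-4.2],[0,0,0.6],1],[[0.4,-10,-4.2],[0,0,0.9],1],[[0.4,-13.5,-4.2],[0,0,1.3],1],[[0.4,-17,-4.2],[0,0,1.3],1],[[0.4,-20.5,-4.2],[0,0,1.3],1],[[0.4,-24,-4.2],[0,0,1.3],1],[[0.4,-27,-4.2],[0,0,1.3],1],[[0.4,-29.2,-4.2],[0,0,1.3],1],[[0.4,-29.2,-4.2],[0,0,1.3],1],[[0.4,-29.2,-4.2],[0,0,1.3],1],[[0.4,-29.2,-4.2],[0,0,1.3],1]]'

```text
t: 6.52
position: [0.5547, 0.0492, 0.2204]
eef_rot: [1.0, 0.03, 0.0, 0.0]
ft_force: [0.2, -0.8, -1.6]
opening: 0.0243
grip_force: 59.2
```

```bash
python3 - <<'E'
from h import *
import cv2
s=r.state();print(s['t'],s['position'],s['eef_rot'],s['opening'])
look('wrist',["long_axle_grip","long_axle","wheel_centre","caster_hole_robot_side","caster"])
look('top',["wheel_centre","caster_hole_robot_side","long_axle_nose","caster"])
a=eyes.grab_frame('wrist')
cv2.imwrite('pics/3.png',cv2.resize(a[0:260,0:400],None,fx=2,fy=2,interpolation=cv2.INTER_CUBIC)[:,:,::-1])
E
```

```text
6.5167 [0.55468626 0.04919541 0.22044542] [9.99561093e-01 2.96230501e-02 1.85352674e-04 2.49178277e-04] 0.02427449440052656
wrist long_axle_grip [(0.89, [0.3872, -0.1972, 0.0157]), (0.67, [0.342, -0.3885, 0.0151]), (0.61, [0.5545, 0.052, 0.2421]), (0.19, [0.6466, -0.1832, 0.0017])]
wrist long_axle [(0.84, [0.4092, -0.1759, 0.013]), (0.66, [0.5869, 0.0502, 0.2386]), (0.65, [0.3225, -0.3587, 0.0188])]
wrist wheel_centre [(0.64, [0.6378, 0.1427, 0.0818])]
wrist caster_hole_robot_side [(0.85, [0.6077, 0.14, 0.0767]), (0.64, [0.5886, 0.0527, 0.2385])]
wrist caster [(0.88, [0.64, 0.1416, -0.0008])]
top wheel_centre [(0.75, [0.6416, 0.1425, 0.0808])]
top caster_hole_robot_side [(0.66, [0.6097, 0.1437, 0.0812])]
top long_axle_nose [(0.79, [0.2833, -0.2755, 0.0064]), (0.75, [0.3291, 0.0862, 0.0078]), (0.61, [0.478, -0.1164, 0.0058])]
top caster [(0.82, [0.6428, 0.1437, -0.0017])]
```

View pics/3.png

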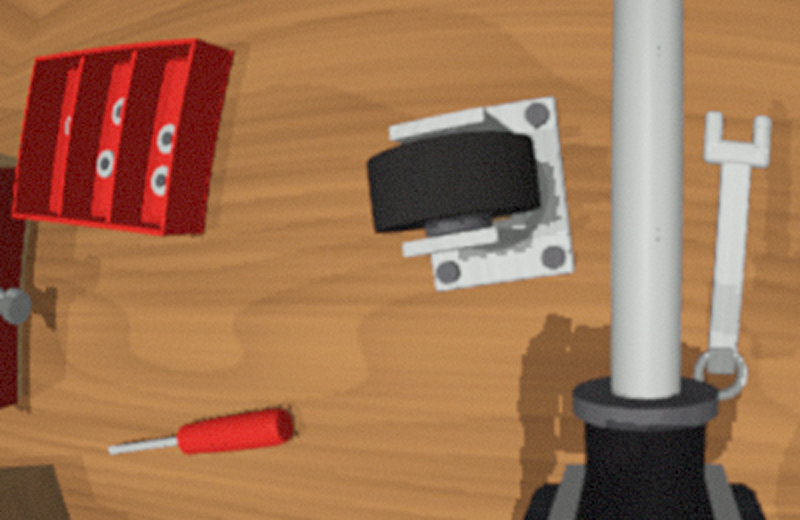

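The caster shows near (470,180) in the 2x crop. Its plate corners are at (556,97), (573,271) and (436,291), and the cheek tops at about (390,132)–(484,112) and (404,250)–(497,236).

```bash
python3 - <<'E'
from h import *
c=onplane(np.array([(556,97),(573,271),(436,291)])/2,.006)
print(np.round(c,4))
e=c[0]-c[1];f=c[1]-c[2];print('len',np.linalg.norm(e),np.linalg.norm(f),'yaw',np.arctan2(e[1],e[0]),np.arctan2(-f[0],f[1])if f[1]>0 else np.arctan2(f[0],-f[1]),'centre',(c[0]+c[2])/2)
k=onplane(np.array([(389,127),(483,108),(404,256),(498,241),(390,140),(484,122),(402,245),(496,229)])/2,.098)
print(np.round(k,4))
for i in range(0,8,2):
    d=k[i]-k[i+1];print(np.linalg.norm(d),np.arctan2(-d[0],d[1]),(k[i]+k[i+1])/2)
print('axle px->',np.round(onplane(np.array([(647,20),(646,385)])/2,.2405),4))
E
```

```text
[[0.6978 0.1085 0.006 ]
 [0.5961 0.0931 0.006 ]
 [0.5817 0.1758 0.006 ]]
len 0.10284736517477576 0.08401109629237771 yaw 0.1505918283704292 0.172922527039643 centre [0.63975995 0.14216879 0.006     ]
[[0.666  0.1701 0.098 ]
 [0.673  0.1262 0.098 ]
 [0.6071 0.1601 0.098 ]
 [0.6143 0.1163 0.098 ]
 [0.6599 0.1692 0.098 ]
 [0.6666 0.1253 0.098 ]
 [0.6121 0.1612 0.098 ]
 [0.6195 0.1174 0.098 ]]
0.044443229416544966 0.15782169074155386 [0.6694957  0.14814441 0.098     ]
0.0443562186927942 0.16123077107424286 [0.61069726 0.1382196  0.098     ]
0.04437132480053543 0.15165878523593712 [0.66328432 0.14723681 0.098     ]
0.044377806129136284 0.16699346455160283 [0.61577639 0.13930076 0.098     ]
axle px-> [[0.664  0.0558 0.2405]
 [0.5896 0.0516 0.2405]]
```

```bash
cat >> h.py <<'E'
W=np.array([.6395,.1425]);Y=.16;U=np.array([np.cos(Y),np.sin(Y)])
def along(a,z=.0588,off=0): plan([*(W+a*U+off*np.array([-U[1],U[0]])),z],Y)
E
python3 -c "
from h import *
along(-.178,.22);along(-.178)"
```

```text
t 7.12 shift cm [-8.68 -6.98  0.03] turn [ 0.   -0.   -1.16]
t 7.12 shift cm [-8.68 -6.98 16.15] turn [ 0.   -0.   -1.16]
```

Call:
jog_arm --targets '[[[-3,-2,0],[0,0,-0.5],1],[[-6,-4.5,0],[0,0,-1.15],1],[[-8.7,-7,0],[0,0,-1.15],1],[[-8.7,-7,3.5],[0,0,-1.15],1],[[-8.7,-7,7],[0,0,-1.15],1],[[-8.7,-7,10.5],[0,0,-1.15],1],[[-8.7,-7,13.5],[0,0,-1.15],1],[[-8.7,-7,16.15],[0,0,-1.15],1],[[-8.7,-7,16.15],[0,0,-1.15],1],[[-8.7,-7,16.15],[0,0,-1.15],1],[[-8.7,-7,16.15],[0,0,-1.15],1]]'

```text
t: 8.03
position: [0.4649, 0.1144, 0.0606]
eef_rot: [0.997, 0.08, 0.001, 0.0]
ft_force: [0.2, 0.4, -0.9]
opening: 0.0241
grip_force: 59.3
```

```bash
python3 - <<'E'
from h import *
import cv2
s=r.state();print(s['t'],s['position'],s['eef_rot'],s['opening'])
for c in('side','top','wrist'): look(c,["long_axle_nose","long_axle","wheel_centre","caster_hole_robot_side"])
along(-.178)
i=[]
a=eyes.grab_frame('side');b=eyes.grab_frame('wrist');t=eyes.grab_frame('top')
z=lambda m,f:cv2.resize(m,None,fx=f,fy=f,interpolation=cv2.INTER_CUBIC)
A=z(a[200:300,200:400],4);T=z(t[110:210,220:320],2);B=z(b[0:100,240:440],2)
cv2.imwrite('pics/4.png',np.vstack([A,np.hstack([T,B,np.zeros((200,200,3),np.uint8)])])[:,:,::-1])
E
```

```text
8.0333 [0.46494974 0.11444958 0.06055499] [9.96813310e-01 7.97577000e-02 1.38612357e-03 1.17704203e-04] 0.02412316115034722
side long_axle_nose [(0.77, [0.2849, -0.2736, 0.0046]), (0.65, [0.3234, 0.0853, 0.0072]), (0.57, [0.5928, 0.1318, 0.0809])]
side long_axle [(0.95, [0.4034, 0.0318, 0.0179]), (0.75, [0.3267, -0.3597, 0.0119]), (0.58, [0.5014, 0.1195, 0.08]), (0.45, [0.4098, -0.1748, 0.0154])]
side wheel_centre [(0.77, [0.6377, 0.1394, 0.0773]), (0.48, [0.6082, 0.1355, 0.0787])]
side caster_hole_robot_side [(0.71, [0.6099, 0.1369, 0.078])]
top long_axle_nose [(0.71, [0.477, -0.1161, 0.0076]), (0.59, [0.5912, 0.1333, 0.0774])]
top long_axle [(0.66, [0.322, -0.361, 0.0113]), (0.61, [0.4119, -0.1781, 0.0124]), (0.61, [0.409, 0.031, 0.0178])]
top wheel_centre [(0.61, [0.6392, 0.142, 0.079])]
top caster_hole_robot_side [(0.68, [0.6103, 0.1427, 0.0825])]
wrist long_axle_nose [(0.83, [0.4832, -0.1101, 0.0061]), (0.59, [0.2805, -0.2765, 0.0048])]
wrist long_axle [(0.98, [0.4979, 0.1179, 0.0764]), (0.96, [0.3239, -0.3565, 0.0176]), (0.67, [0.4076, -0.1803, 0.014])]
wrist wheel_centre []
wrist caster_hole_robot_side []
t 8.78 shift cm [ 0.03  0.04 -0.  ] turn [-0.  0. -0.]
```

View pics/4.png

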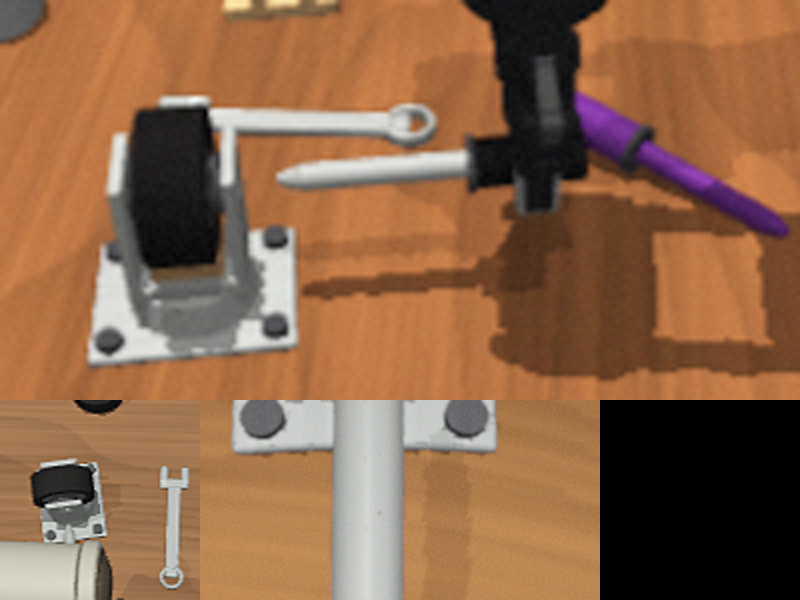

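The side crop shows the nose at (280,178) pointing level at the near cheek. The wrist crop has the shank (column 368) centred on the plate (column 364). I'll check the height by projecting the intended line into the side image.

```bash
python3 - <<'E'
from h import *
i=eyes.camera_info('side');K=i['camera_matrix'];P=np.linalg.inv(i['pose'])
def pr(p):
    c=P[:3,:3]@p+P[:3,3];u=K@c/c[2];return (np.round(((u[:2]-[200,200])*4),1))
for a in(-.178+.034,-.1,-.06,-.05,-.03,.03):
    print(a,pr(np.array([*(W+a*U),.08])))
print('cheek tops',[pr(np.array([*(W+a*U+b*np.array([-U[1],U[0]])),.098])) for a in(-.03,.03) for b in(-.022,.022)])
print('corners',[pr(np.array([*(W+a*U+b*np.array([-U[1],U[0]])),.006])) for a in(-.0525,.0525) for b in(-.0425,.0425)])
E
```

```text
-0.144 [464.6 160.8]
-0.1 [377.3 167.6]
-0.06 [297.4 173.9]
-0.05 [277.3 175.5]
-0.03 [237.1 178.6]
0.03 [115.6 188.1]
cheek tops [array([234.3, 122.6]), array([231.9, 181.6]), array([114. , 131.7]), array([105.8, 191.5])]
corners [array([294.4, 223.4]), array([295.3, 340.7]), array([101.4, 239. ]), array([ 85.2, 358.6])]
```

Axle and caster line up in that view to within about 1 mm. Inserting.

Call:
jog_arm --targets '[[[1,0,0],[0,0,0],1],[[2,0,0],[0,0,0],1],[[2.8,0,0],[0,0,0],1],[[3.5,0,0],[0,0,0],1],[[4.2,0,0],[0,0,0],1],[[4.2,0,0],[0,0,0],1]]'

```text
t: 9.43
position: [0.5063, 0.1212, 0.0591]
eef_rot: [0.997, 0.08, 0.001, 0.0]
ft_force: [-0.3, -0.0, -0.6]
opening: 0.0245
grip_force: 59.3
```

Call:
jog_arm --targets '[[[1,0,0],[0,0,0],1],[[2,0,0],[0,0,0],1],[[3,0,0],[0,0,0],1],[[4,0,0],[0,0,0],1],[[5,0,0],[0,0,0],1],[[6,0,0],[0,0,0],1],[[6.6,0,0],[0,0,0],1],[[6.6,0,0],[0,0,0],1]]'

```text
t: 10.1
position: [0.5709, 0.1316, 0.0589]
eef_rot: [0.997, 0.08, 0.0, 0.0]
ft_force: [0.0, -0.6, -1.6]
opening: 0.024
grip_force: 59.3
```

```bash
python3 -c "
from h import *
s=r.state();print(s['position'],s['ft_force'],s['moment'],s['opening']);along(-.063)"
```

```text
[0.57092705 0.13163245 0.05888532] [ 0.04800719 -0.60458727 -1.58748059] [-0.01058418  0.09166756  0.07044096] 0.02403316656205035
t 10.1 shift cm [0.64 0.02 0.01] turn [ 0.   -0.01 -0.  ]
```

Call:
jog_arm --targets '[[[0.2,0,0],[0,0,0],1],[[0.4,0,0],[0,0,0],1],[[0.5,0,0],[0,0,0],1],[[0.5,0,0],[0,0,0],1]]'

```text
t: 10.43
position: [0.5749, 0.1324, 0.0588]
eef_rot: [0.997, 0.08, -0.0, -0.0]
ft_force: [0.0, 0.2, -1.1]
opening: 0.0246
grip_force: 59.3
```

Call:
jog_arm --targets '[[[0.1,0,0],[0,0,0],1],[[0.2,0,0],[0,0,0],1],[[0.2,0,0],[0,0,0],1]]'

```text
t: 10.68
position: [0.5768, 0.1327, 0.0587]
eef_rot: [0.997, 0.08, -0.0, 0.0]
ft_force: [-0.6, -0.5, -1.9]
opening: 0.024
grip_force: 59.3
```

Call:
jog_arm --targets '[[[0.1,0,0],[0,0,0],1],[[0.2,0,0],[0,0,0],1],[[0.2,0,0],[0,0,0],1]]'

```text
t: 10.93
position: [0.5768, 0.1327, 0.0581]
eef_rot: [0.997, 0.08, -0.003, 0.0]
ft_force: [-7.6, -2.1, 2.0]
opening: 0.0245
grip_force: 59.7
```

Call:
jog_arm --targets '[[[0.1,0,0],[0,0,0],1],[[0.1,0,0],[0,0,0],1],[[0.1,0,0],[0,0,0],1]]'

```text
t: 11.18
position: [0.5768, 0.1328, 0.0576]
eef_rot: [0.997, 0.08, -0.004, 0.0]
ft_force: [-10.1, -1.9, 2.0]
opening: 0.0242
grip_force: 59.7
```

Contact at the expected depth. I'll lower it slightly onto the hole's floor and release.

Call:
jog_arm --targets '[[[0,0,0.1],[0,0,0],1],[[0,0,0.2],[0,0,0],1],[[0,0,0.2],[0,0,0],1]]'

```text
t: 11.43
position: [0.5768, 0.1329, 0.0561]
eef_rot: [0.997, 0.08, -0.004, 0.0]
ft_force: [-12.9, -2.6, 6.5]
opening: 0.0242
grip_force: 60.0
```

Call:
jog_arm --targets '[[[0,0,0],[0,0,0],0.6],[[0,0,0],[0,0,0],0.5],[[0,0,0],[0,0,0],0.3],[[0,0,0],[0,0,0],0],[[0,0,0],[0,0,0],0],[[0,0,0],[0,0,0],0],[[0,0,0],[0,0,0],0],[[0,0,0],[0,0,0],0]]'

```text
t: 12.1
position: [0.58, 0.1332, 0.0568]
eef_rot: [0.997, 0.08, 0.0, -0.0]
ft_force: [0.7, 0.1, 0.3]
opening: 0.0849
grip_force: 0.0
```

```bash
python3 - <<'E'
from h import *
import cv2
s=r.state();print(s['t'],s['position'],s['opening'],s['ft_force'])
a=eyes.grab_frame('side');b=eyes.grab_frame('wrist')
z=lambda m,f:cv2.resize(m,None,fx=f,fy=f,interpolation=cv2.INTER_CUBIC)
cv2.imwrite('pics/5.png',np.vstack([z(a[200:300,200:360],4),b[:240]])[:,:,::-1])
look('side',['long_axle','long_axle_nose'])
E
```

```text
12.1 [0.58004805 0.13320048 0.05681498] 0.08492683582254669 [0.69078034 0.11252952 0.30619907]
side long_axle [(0.78, [0.4083, -0.1769, 0.0153]), (0.72, [0.6122, 0.1395, 0.0779]), (0.57, [0.3229, -0.3561, 0.0129])]
side long_axle_nose [(0.89, [0.3253, 0.0882, 0.0058]), (0.74, [0.2808, -0.2755, 0.0025]), (0.72, [0.4797, -0.1128, 0.0054]), (0.61, [0.7053, 0.1518, 0.0741])]
```

View pics/5.png

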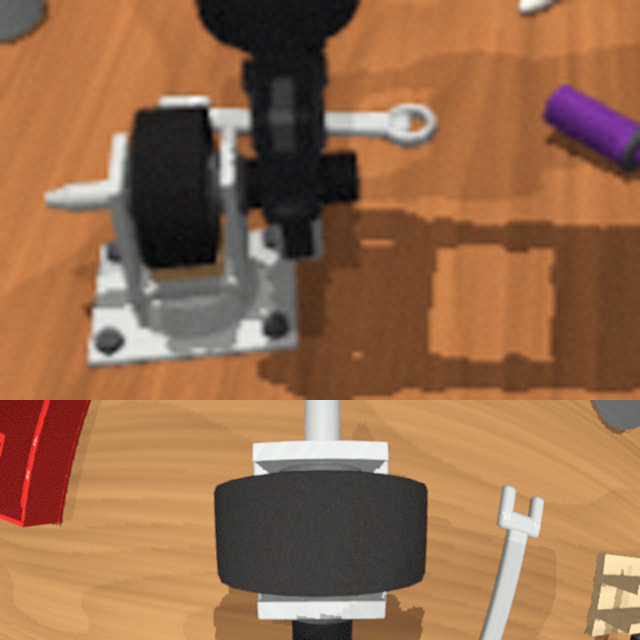

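The side crop shows the nose through the far cheek at (47,198) and the grip free between the open fingers. In the wrist view the collar meets the near cheek. Retreating straight up.

Call:
jog_arm --targets '[[[0,0,-1],[0,0,0],0],[[0,0,-3],[0,0,0],0],[[0,0,-6],[0,0,0],0],[[-2,0,-9],[0,0,0],0],[[-4,0,-12],[0,0,0],0],[[-7,0,-15],[0,0,0],0],[[-7,0,-15],[0,0,0],0],[[-7,0,-15],[0,0,0],0],[[-7,0,-15],[0,0,0],0]]'

```text
t: 13.1
position: [0.5109, 0.1221, 0.2071]
eef_rot: [0.997, 0.08, 0.0, 0.0]
ft_force: [0.4, 0.2, -0.9]
opening: 0.0853
grip_force: 0.0
```

```bash
python3 - <<'E'
from h import *
import cv2
a=eyes.grab_frame('side');b=eyes.grab_frame('wrist')
z=lambda m,f:cv2.resize(m,None,fx=f,fy=f,interpolation=cv2.INTER_CUBIC)
cv2.imwrite('pics/6.png',np.vstack([z(a[150:300,200:360],4)[:,:640],])[:,:,::-1])
cv2.imwrite('pics/7.png',z(b[0:200,180:480],2)[:,:,::-1])
look('side',['long_axle','long_axle_nose','short_axle_grip'])
E
```

```text
side long_axle [(0.92, [0.4071, -0.1751, 0.014]), (0.69, [0.404, 0.0298, 0.02]), (0.57, [0.6114, 0.1397, 0.0775]), (0.53, [0.327, -0.355, 0.0127])]
side long_axle_nose [(0.81, [0.3229, 0.0861, 0.0063]), (0.78, [0.704, 0.1499, 0.0763]), (0.76, [0.4788, -0.1145, 0.0017]), (0.76, [0.2849, -0.2732, 0.0044])]
side short_axle_grip [(0.59, [0.5888, -0.1509, 0.0481])]
```

View pics/6.png

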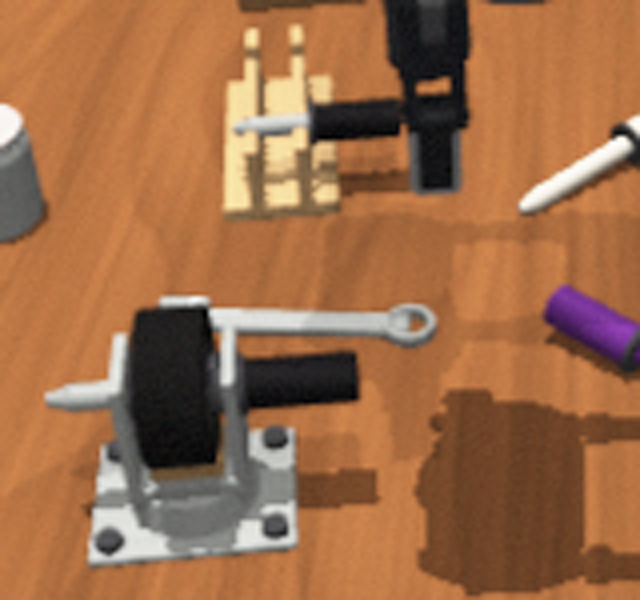

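View pics/7.png

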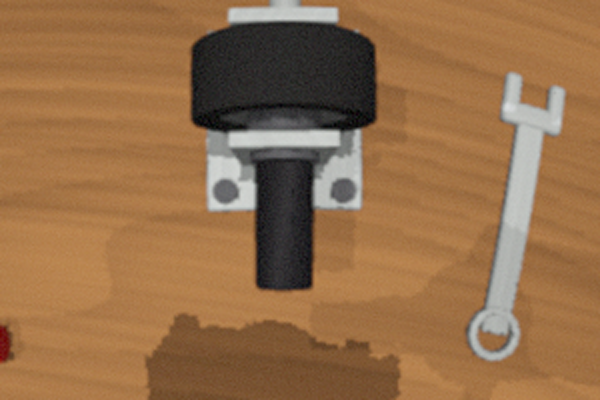

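The axle is home: collar against the cheek at (285,155), nose out the far side at (47,398) in the side crop. The short axle is still in the stand. Next is a last numeric check of the seating, handing in if it passes.

```bash
python3 - <<'E'
from h import *
for z in(.077,.09):
    print(z,(onplane([(322.5,144)],z)[0,:2]-W)@U)
p=onplane([(322.5,67)],.098)[0,:2];print('cheek edge lower',(p-W)@U)
a=(onplane([(322.5,144)],.077)[0,:2]-W)@U
if abs(a+.09)<.006: print(job.close_job())
E
```

```text
0.077 -0.08909250643185004
0.09 -0.08789858088965245
cheek edge lower -0.02461306017017095
the job is handed in; nothing more can be done
None
```

The long axle is through both fork cheeks and the wheel with its collar against the robot-side cheek, released and clear of the gripper; the short axle is still in the stand, and the job is handed in at about 13 s of the 58 s allowed.

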